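Load two full-length blanks onto the spring lift

ROBOT

A 6-joint arm with a two-finger parallel gripper is mounted at the origin on the work surface. World frame = base frame: x ahead of the robot, y to its left, z up, the work surface at z = 0. Lengths are in mm, angles in rad, forces in N, time in s.
With the tool pointing down it reaches from about 375 to 975 mm from the base axis. Payload 3.8 kg.
Tool frame: the origin (TCP) lies at the very end of the fingers, on their centre line; the grasp point (between the pads) lies 19 mm behind it; z points along the fingers, y is the direction in which the jaws open and shut (so a half turn about z gives the same grasp; the last joint's range is limited). The gripper opens to 85 mm and grips with 20 to 120 N. Pads are 22 mm wide; open, the fingers measure 114 mm over their backs; the gripper's body (76 mm by 85 mm) begins 54 mm behind the grasp point. The pads swing forward as they close: fully open they stand 13 mm farther back than shut.
Start: joints at [1.223, 0.264, 1.604, -0, 1.274, -0.037], TCP at [206.426, 642.655, 210.78] pointing down, gripper open.
Joint ranges: [-2.63, 2.63], [-0.94, 2.18], [0.31, 2.57], [-1.31, 4.45], [0, 2.66], [-2.55, 2.55]. Speed limits (rad/s): [2.57, 2.57, 3.14, 3.14, 3.14, 3.14].

INTERFACE

Orientations are given as a 3x3 rotation matrix whose columns are the frame's x, y, z axes.
In Python, from cell import get_state, read_camera, sign_off gives the robot as it stands.
- The arm moves only by the tool send_rows, never from a script. Its argument "targets" is one flat list of numbers, 7 for each row, row after row: the gripper's target within -1 to 1 (fully open at 1, half-way at 0, shut at -1), then the shift along the tool's x, y, z each as a share of 0.03 m, from -1 to 1, then the turn, a rotation vector about the tool's x, y, z each as a share of 4 degrees, from -1 to 1. In form: [fingers, dx, dy, dz, ax, ay, az, fingers, dx, dy, dz, ax, ay, az, ...]. A call has 1 to 20 rows; each row shifts and turns the pose as measured when the row begins, along the tool's axes as they then stand; what a row does not reach is not made up. A row lasts 1/10 s, in which the tool goes at most 50 mm and 8.59 degrees, less where a joint would pass 70% of its speed; a pose out of reach is approached as far as the arm can. A call with a number of a shift or a turn outside -1 to 1 is refused whole. A call with a gripper value outside its range is refused whole. The fingers move at their own pace and stop on an object; "newtons" is the grip in N (left out, the last holds). Time passes only in rows, so rows that do not move let the fingers close. It gives the time, the measured TCP pose, the force and the opening at its end, in the units of the state.
- get_state(): the state, without advancing time (a new reading comes with each control period).
- read_camera(name): name is "scene" or "top" or "wrist"; returns a dict with "pixels" (420x560x3 uint8, red, green, blue), "fov_y" (degrees; the focal length in pixels is half the picture's height over the tangent of half this angle, whatever the lens; pixels are square), "cx", "cy" (the principal point, pixels), "world_to_cam" (4x4, takes a point from world to camera coordinates). Camera axes: x right, y up, looking along -z (the intrinsics and any distortion apply to the point x, -y, -z); pixel columns grow to the right and rows downward; lengths in mm; the calibration is good to about 2 mm. The wrist camera is an equidistant fisheye: a pixel r from the principal point sees the ray r / f radians off the axis. A picture is of the moment at which its call begins. There is no depth.
- sign_off(): hands the job in, once; it reports no verdict.
The state is a dict: "clock": time; "joint_pos": joint angles; "dq": joint speeds; "joint_torque": joint torques, N m; "eef_pos": TCP position; "tool_rot": TCP orientation; "contact_force": force on the tool from outside, world axes, zero at the start; "moment": the same for the moment, N m; "opening": finger opening in mm.
Only numpy, scipy, OpenCV 4.12 (cv2) and the standard library are available. Lean on these libraries where they do the work, as an engineer would, in place of code of your own. Each camera call takes 0.05 s, during which the arm holds its last target. There are 200 camera calls.

TASK

Load both full-length wooden blanks flat onto the sprung plate of the plywood lift, one squarely on top of the other, centred and lying lengthwise along the plate, so that it sinks under their weight. Set each one down gently, not dropped, and let go. Leave the short offcut where it lies.

Things in the scene. Friction and masses are not known exactly. Their poses are not given: they have to be found in the camera images.
- blank_a: a full-length rectangular beech blank, 180 x 50 x 36 mm (its x, y, z), about 0.2 to 0.28 kg, lying flat on the bench; the origin is the centre of its underside, x runs along its length, z up. Identical to blank_b; either may be loaded first.
- blank_b: the other full-length beech blank, the same as blank_a: 180 x 50 x 36 mm, origin at the centre of its underside, x along its length, z up.
- platform: sprung plate of the lift, 234 x 134 mm (x, y); origin: centre of its top face. Empty, the top is 140 mm above the bench. Moves only straight down, up to 85 mm, on a damped 75 N/m spring: about 24-33 mm under one blank, 48-69 under both, so the load's top stays about level. Fixed plywood well around it: 262 x 162 outside, walls 12, rim 125 mm above the bench.
- offcut: a short offcut of the same beech section, 100 x 50 x 36 mm (x, y, z), lying flat on the bench; the origin is the centre of its underside, x along its length. Not to be loaded or moved.
Not all that is in view belongs to the job. What is shaped like the blank_b but black is not meant. What is shaped like the blank_a but pink is not meant.

How it is judged:
By the outcome, as a careful person would: the job done as asked, in the order asked, and still so for the second after the job is handed in, with the robot touching nothing.
It also fails if it takes over 64 s, if anything falls off the work surface, if the arm or the gripper's body presses on something with over 40 N, if the wrist force passes 120 N, or if a joint passes its speed limit or range.

## Working session

There is one attempt and no reset: what is moved stays moved. The work goes in short steps, Python scripts to look and compute and a tool call to move; the robot and the scene stay as the last step left them, time stands still between calls to the robot, and variables do not carry over. Pictures are saved under pics/ and viewed, about 8 in all and at most 12, crops included, and the job is handed in when it is done.

Besides the shell and the picture viewer there is one more tool, called after "Call:" in YAML: its name, and indented under it one key for each argument. send_rows: Moves the arm, as the interface text tells. Shift numbers are shares of 0.03 m and turn numbers shares of 4 degrees, none past 1 either way. Its arguments: {"type":"object","properties":{"targets":{"type":"array"},"newtons":{"type":"number"}},"required":["targets"]}

```bash
mkdir -p pics; ls
python3 - <<'E'
from cell import *
import cv2,numpy as np,pickle
s=get_state();print(s)
d={}
for n in("scene","top"):
    c=read_camera(n);d[n]=c;cv2.imwrite(f"pics/{n}0.png",c["pixels"][:,:,::-1])
    print(n,c["fov_y"],c["cx"],c["cy"],np.round(c["world_to_cam"],3).tolist())
pickle.dump(d,open("d0.pkl","wb"))
E
```

```text
pics
{'clock': 0.0, 'joint_pos': array([ 1.22312249e+00,  2.64755867e-01,  1.60540642e+00, -5.86941359e-06,
        1.27371595e+00, -3.69329892e-02]), 'dq': array([-0.00062088, -0.00149272,  0.00153066,  0.00186733, -0.00013841,
       -0.00045986]), 'joint_torque': array([-1.07764536e-03, -5.15120423e+01, -3.67316759e+01, -8.14097393e-05,
        1.29376526e-02,  8.23865093e-06]), 'eef_pos': array([206.14288969, 641.91165659, 209.44276557]), 'tool_rot': array([[-9.52107804e-01,  3.05761561e-01, -7.73448291e-04],
       [ 3.05762529e-01,  9.52105378e-01, -2.15074325e-03],
       [ 7.87896650e-05, -2.28423093e-03, -9.99997388e-01]]), 'contact_force': array([-0.08643879, -0.18291949,  0.16198903]), 'moment': array([-0.02874436,  0.00736447, -0.00929308]), 'opening': 85.46870252475705}
scene 49.520375350196964 279.8959966006284 205.33107187853804 [[0.057, 0.998, -0.019, -131.788], [-0.741, 0.055, 0.669, 251.567], [0.669, -0.024, 0.743, -1363.706], [0.0, 0.0, 0.0, 1.0]]
top 54.39447278828638 273.36661050486464 204.83208701159063 [[-0.012, -1.0, 0.026, 81.097], [0.992, -0.009, 0.126, -446.493], [-0.125, 0.027, 0.992, -1037.962], [0.0, 0.0, 0.0, 1.0]]
```

View pics/top0.png

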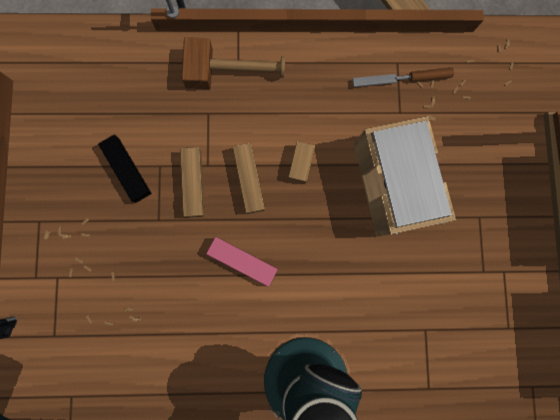

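View pics/scene0.png

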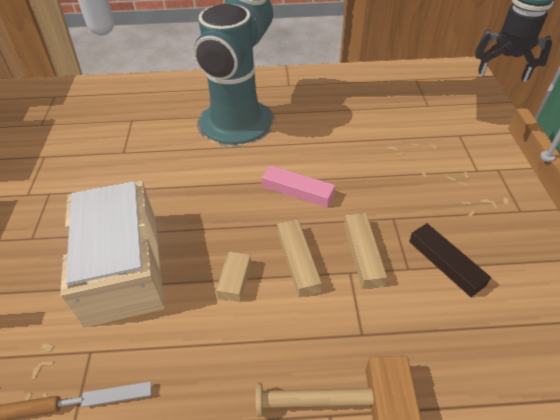

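Top view: full-length blanks at about (192,182) and (248,178), offcut at (302,162), lift plate at about (412,174). The black and pink blocks are decoys. I'll zoom in for corners.

Run:
```python
import cv2
a=cv2.imread("pics/top0.png")[110:242,170:466]
cv2.imwrite("pics/crop.png",cv2.resize(a,(790,352),interpolation=cv2.INTER_CUBIC))
b=cv2.imread("pics/scene0.png")[175:325,60:400]
cv2.imwrite("pics/crops.png",cv2.resize(b,None,fx=2.35,fy=2.35,interpolation=cv2.INTER_CUBIC))
```

```text
(no output)
```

View pics/crop.png

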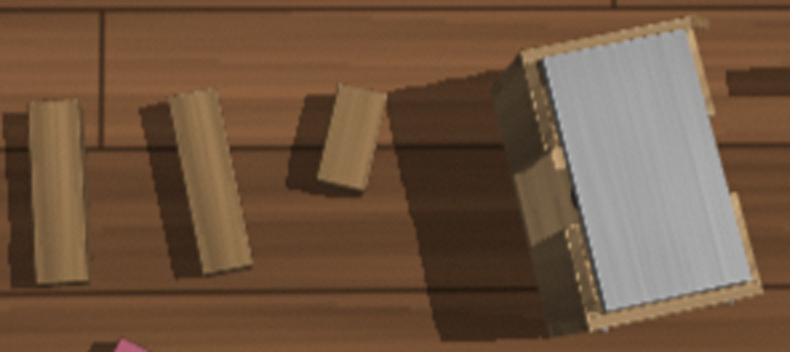

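```bash
cat > h.py <<'E'
import numpy as np
from scipy.optimize import least_squares
def proj(c,P):
    P=np.atleast_2d(P);q=P@c["world_to_cam"][:3,:3].T+c["world_to_cam"][:3,3]
    f=c["pixels"].shape[0]/2/np.tan(np.radians(c["fov_y"])/2)
    return np.c_[c["cx"]+f*q[:,0]/-q[:,2],c["cy"]-f*q[:,1]/-q[:,2]]
def unproj(c,uv,z):
    f=c["pixels"].shape[0]/2/np.tan(np.radians(c["fov_y"])/2);W=c["world_to_cam"]
    uv=np.atleast_2d(uv);r=np.c_[(uv[:,0]-c["cx"])/f,-(uv[:,1]-c["cy"])/f,-np.ones(len(uv))]@W[:3,:3]
    o=-W[:3,:3].T@W[:3,3];return o+r*((z-o[2])/r[:,2])[:,None]
def fit(P,L,Wd):
    """P: 4 corners in order, first side short"""
    P=P[:,:2];m=P.mean(0);d=(P[2]+P[3]-P[0]-P[1]);a=np.arctan2(d[1],d[0])
    return m,a,[np.linalg.norm(P[(i+1)%4]-P[i]).round(1) for i in range(4)]
def localtool(s,dp):
    return s["tool_rot"].T@np.asarray(dp)
E
python3 - <<'E'
import pickle,numpy as np
from h import *
d=pickle.load(open("d0.pkl","rb"));c=d["top"]
A=dict(b1=([(29,102),(77,99),(86,279),(37,284)],36),b2=([(170,97),(213,89),(251,264),(204,274)],36),off=([(340,84),(387,94),(366,190),(318,180)],36),plate=([(541,60),(689,30),(750,280),(607,311)],140))
for k,(q,z) in A.items():
    q=np.array(q,float)/[790/296,352/132]+[170,110]-[.3,.3]
    m,a,s=fit(unproj(c,q,z),0,0)
    print(k,m.round(1),"yaw",np.degrees(a).round(1),"r",np.hypot(*m).round(),s,"scene px",proj(d["scene"],[*m,z]).round(1))
E
```

```text
b1 [510.3 288.9] yaw -176.6 r 586.0 [np.float64(46.9), np.float64(178.1), np.float64(47.0), np.float64(179.7)] scene px [[364.  244.7]]
b2 [519.1 141.5] yaw -168.9 r 538.0 [np.float64(43.0), np.float64(177.8), np.float64(46.3), np.float64(178.6)] scene px [[297.6 251.8]]
off [5.616e+02 4.000e-01] yaw 166.5 r 562.0 [np.float64(47.5), np.float64(99.1), np.float64(47.9), np.float64(99.3)] scene px [[232.6 271.9]]
plate [ 506.6 -250.2] yaw -168.9 r 565.0 [np.float64(138.8), np.float64(231.4), np.float64(130.8), np.float64(231.5)] scene px [[103.1 227.3]]
```

View pics/crops.png

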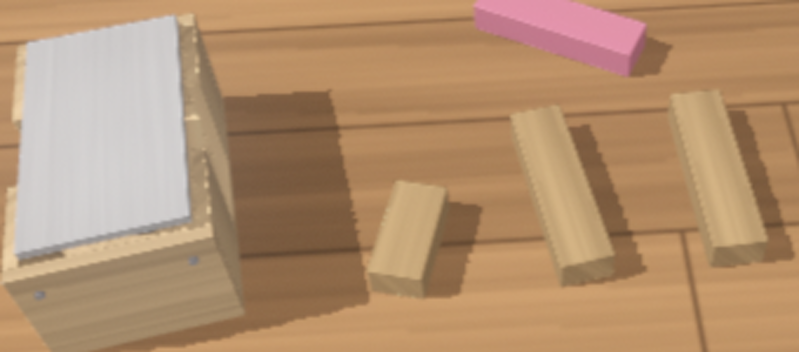

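The scene crop confirms the blanks, plate and offcut. I'll cross-check the positions with its corners.

Run:
```python
import pickle,numpy as np
from h import *
from cell import get_state
d=pickle.load(open("d0.pkl","rb"));c=d["scene"]
A=dict(b1=([(670,93),(717,90),(766,243),(714,248)],36),b2=([(511,115),(560,106),(612,258),(563,268)],36),plate=([(27,44),(176,17),(188,217),(17,255)],140))
for k,(q,z) in A.items():
    q=np.array(q,float)/2.35+[60,175]-[.3,.3]
    m,a,s=fit(unproj(c,q,z),0,0)
    print(k,m.round(1),"yaw",np.degrees(a).round(1),s)
s=get_state();R=s["tool_rot"]
print("tool yaw x",np.degrees(np.arctan2(R[1,0],R[0,0])))
for n,t in dict(b2=(519,141,170)).items(): print(n,(R.T@(np.array(t)-s["eef_pos"])).round(1))
```

```text
b1 [509.7 289.3] yaw 3.4 [np.float64(47.1), np.float64(180.5), np.float64(46.6), np.float64(182.0)]
b2 [520.5 142.4] yaw 10.7 [np.float64(49.4), np.float64(179.4), np.float64(44.2), np.float64(179.6)]
plate [ 507.7 -249.3] yaw 11.6 [np.float64(134.1), np.float64(232.2), np.float64(130.4), np.float64(234.4)]
tool yaw x 162.19230873958983
b2 [-451.  -381.2   40.3]
```

Both cameras agree within 1.5 mm:

| Item | Position (mm) | Yaw |
|---|---|---|
| b1 | (510, 289) | 3.4° |
| b2 | (520, 142) | 10.9° |
| Plate | (507, -250) | 11.3° |

Moving over b1.

Call:
send_rows:
  targets: [1,-0.946,-0.579,0.21,0,0,0,1,-0.946,-0.579,0.21,0,0,0,1,-0.946,-0.579,0.21,0,0,0,1,-0.946,-0.579,0.21,0,0,0,1,-0.946,-0.579,0.21,0,0,0,1,-0.946,-0.579,0.21,0,0,0,1,-0.946,-0.579,0.21,0,0,0,1,-0.946,-0.579,0.21,0,0,0,1,-0.946,-0.579,0.21,0,0,0,1,-0.946,-0.579,0.21,0,0,0,1,-0.946,-0.579,0.21,0,0,0,1,-0.946,-0.579,0.21,0,0,0,1,-0.946,-0.579,0.21,0,0,0,1,-0.946,-0.579,0.21,0,0,0,1,0,0,0,0,0,-0.89,1,0,0,0,0,0,-0.89,1,0,0,0,0,0,-0.89,1,0,0,0,0,0,-0.89,1,0,0,0,0,0,-0.89,1,0,0,0,0,0,-0.89]
  newtons: 40

```text
clock: 2.1
eef_pos: [515.0, 269.0, 106.0]
tool_rot: [[-0.997, -0.077, -0.016], [-0.076, 0.997, -0.012], [0.017, -0.011, -1.0]]
contact_force: [-0.1, 0.5, -0.7]
opening: 85.4
```

```bash
cat > go.py <<'E'
import sys,numpy as np
from scipy.spatial.transform import Rotation as Ro
from cell import get_state
x,y,z,yaw=map(float,sys.argv[1:5]);s=get_state();R=s["tool_rot"]
a=np.radians(yaw);T=np.array([[np.cos(a),np.sin(a),0],[np.sin(a),-np.cos(a),0],[0,0,-1]])
print("t",s["clock"],"pos",s["eef_pos"].round(1),"open",round(s["opening"],1),"F",s["contact_force"].round(1))
for nm,B in(("now-frame",R),("target-frame",T)): print(nm,"shift units",(B.T@(np.array([x,y,z])-s["eef_pos"])/30).round(2))
print("turn units",(np.degrees(Ro.from_matrix(R.T@T).as_rotvec())/4).round(2),"j6",s["joint_pos"][5].round(2))
E
python3 go.py 510 289 55 183.4
```

```text
t 2.1 pos [515. 269. 106.] open 85.4 F [-0.1  0.5 -0.7]
now-frame shift units [0.09 0.7  1.69]
target-frame shift units [0.13 0.68 1.7 ]
turn units [-0.16 -0.24  0.25] j6 -1.2
```

Call:
send_rows:
  targets: [1,0.05,0.35,0,-0.16,-0.24,0.25,1,0.05,0.35,0.4,0,0,0,1,0,0,0.6,0,0,0,1,0,0,0.6,0,0,0,1,0,0,0,0,0,0]

```text
clock: 2.6
eef_pos: [508.2, 293.2, 53.7]
tool_rot: [[-0.999, -0.053, 0.0], [-0.053, 0.999, 0.002], [-0.0, 0.002, -1.0]]
contact_force: [0.1, -0.6, -0.7]
opening: 85.1
```

```bash
python3 go.py 510 289 7 183.4
python3 - <<'E'
from cell import *
import cv2
cv2.imwrite("pics/w1.png",read_camera("wrist")["pixels"][:,:,::-1])
E
```

```text
t 2.6 pos [508.2 293.2  53.7] open 85.1 F [ 0.1 -0.6 -0.7]
now-frame shift units [-0.05 -0.14  1.56]
target-frame shift units [-0.05 -0.14  1.56]
turn units [ 0.02  0.   -0.1 ] j6 -1.14
```

View pics/w1.png

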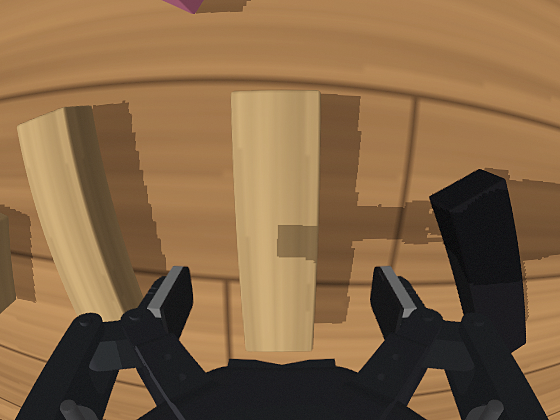

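The wrist view shows the blank from x 232 to 320, centred between the jaws at 185 and 378 and square to them. Left finger is clear of b2. Descending and gripping.

Call:
send_rows:
  targets: [1,-0.05,-0.14,0.5,0,0,0,1,0,0,0.5,0,0,0,1,0,0,0.3,0,0,0,1,0,0,0.2,0,0,0,-1,0,0,0,0,0,0,-1,0,0,0,0,0,0,-1,0,0,0,0,0,0,-1,0,0,0,0,0,0,-1,0,0,0,0,0,0,-1,0,0,0,0,0,0,-1,0,0,0,0,0,0]
  newtons: 40

```text
clock: 3.75
eef_pos: [512.0, 290.4, 7.8]
tool_rot: [[-0.999, -0.051, 0.004], [-0.051, 0.999, 0.004], [-0.004, 0.004, -1.0]]
contact_force: [0.2, 0.1, -2.4]
opening: 48.4
```

```bash
python3 go.py 510 289 215 183.4
```

```text
t 3.75 pos [512.  290.4   7.8] open 48.4 F [ 0.2  0.1 -2.4]
now-frame shift units [ 0.04 -0.02 -6.91]
target-frame shift units [ 0.07 -0.04 -6.91]
turn units [ 0.05  0.06 -0.12] j6 -1.15
```

Call:
send_rows:
  targets: [-1,0,0,-0.4,0,0,0,-1,0,0,-0.8,0,0,0,-1,0,0,-1,0,0,0,-1,0,0,-1,0,0,0,-1,0,0,-1,0,0,0,-1,0,0,-1,0,0,0,-1,0,0,-1,0,0,0,-1,0,0,-0.7,0,0,0,-1,0,-0.4,0,0,0,-0.25,-1,0,-0.8,0,0,0,-0.25,-1,0.1,-1,0,0,0,-0.25,-1,0.1,-1,0,0,0,-0.25,-1,0.1,-1,0,0,0,-0.25,-1,0.1,-1,0,0,0,-0.25,-1,0.1,-1,0,0,0,-0.25,-1,0.1,-1,0,0,0,-0.25,-1,0,-1,0,0,0,0,-1,0,-1,0,0,0,0,-1,0,-0.6,0,0,0,0,-1,0,0,0,0,0,0]

```text
clock: 5.75
eef_pos: [533.3, -14.0, 240.1]
tool_rot: [[-0.98, -0.2, 0.018], [-0.199, 0.98, 0.006], [-0.019, 0.003, -1.0]]
contact_force: [0.1, 0.7, -2.9]
opening: 48.2
```

```bash
python3 go.py 505 -249.7 200 191.3
```

```text
t 5.75 pos [533.3 -14.  240.1] open 48.2 F [ 0.1  0.7 -2.9]
now-frame shift units [ 2.52 -7.51  1.27]
target-frame shift units [ 2.47 -7.52  1.34]
turn units [0.04 0.27 0.05] j6 -1.85
```

Call:
send_rows:
  targets: [-1,0.15,-0.5,0.05,0.04,0.27,0.05,-1,0.28,-0.9,0.1,0,0,0,-1,0.28,-0.9,0.1,0,0,0,-1,0.28,-0.9,0.1,0,0,0,-1,0.28,-0.9,0.1,0,0,0,-1,0.28,-0.9,0.1,0,0,0,-1,0.28,-0.9,0.1,0,0,0,-1,0.28,-0.8,0.1,0,0,0,-1,0,-0.4,0,0,0,0,-1,0,0,0,0,0,0,-1,0,0,0,0,0,0]

```text
clock: 6.85
eef_pos: [511.7, -240.7, 219.9]
tool_rot: [[-0.979, -0.204, -0.004], [-0.204, 0.979, 0.0], [0.004, 0.001, -1.0]]
contact_force: [-0.3, 0.6, -2.7]
opening: 48.7
```

```bash
python3 go.py 509 -249.5 160 191.3
```

```text
t 6.85 pos [ 511.7 -240.7  219.9] open 48.7 F [-0.3  0.6 -2.7]
now-frame shift units [ 0.14 -0.27  2.  ]
target-frame shift units [ 0.15 -0.27  2.  ]
turn units [ 0.02 -0.06  0.11] j6 -2.26
```

Call:
send_rows:
  targets: [-1,0.14,-0.27,0.5,0,0,0.11,-1,0,0,0.7,0,0,0,-1,0,0,0.6,0,0,0,-1,0,0,0,0,0,0,-1,0,0,0,0,0,0]

```text
clock: 7.35
eef_pos: [509.3, -246.3, 162.6]
tool_rot: [[-0.98, -0.201, -0.004], [-0.201, 0.98, 0.001], [0.004, 0.002, -1.0]]
contact_force: [-0.9, 0.6, -2.0]
opening: 48.2
```

```bash
python3 go.py 509 -249.5 150 191.3
python3 - <<'E'
from cell import *
import cv2,numpy as np
w=read_camera("wrist")["pixels"][:,:,::-1];s=read_camera("scene")["pixels"][:,:,::-1]
a=cv2.resize(s[160:310,40:190],(420,420),interpolation=cv2.INTER_CUBIC)
b=cv2.resize(w,(380,285))
o=np.zeros((420,800,3),np.uint8);o[:,:420]=a;o[:285,420:]=b
cv2.imwrite("pics/p1.png",o)
E
```

```text
t 7.35 pos [ 509.3 -246.3  162.6] open 48.2 F [-0.9  0.6 -2. ]
now-frame shift units [ 0.03 -0.1   0.42]
target-frame shift units [ 0.03 -0.1   0.42]
turn units [ 0.02 -0.06  0.07] j6 -2.27
```

View pics/p1.png

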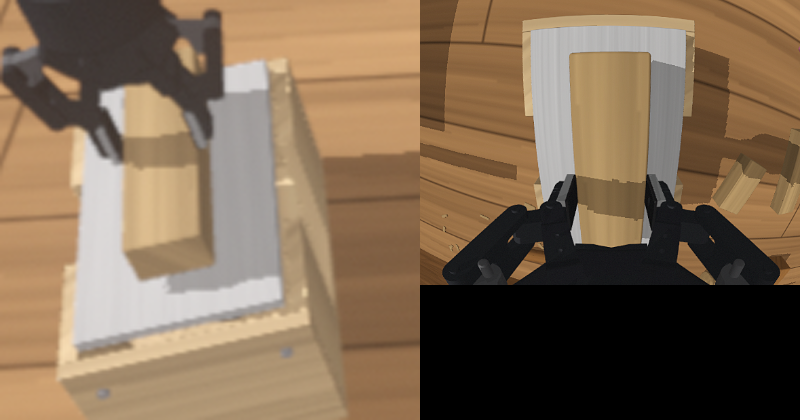

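The wrist view shows the blank (570–650) centred on the plate (531–687) and parallel to it. Lowering slowly.

Call:
send_rows:
  targets: [-1,0.03,-0.1,0.15,0.02,-0.06,0.07,-1,0,0,0.15,0,0,0,-1,0,0,0.15,0,0,0,-1,0,0,0.15,0,0,0,-1,0,0,0.15,0,0,0,-1,0,0,0.15,0,0,0,-1,0,0,0.15,0,0,0,-1,0,0,0,0,0,0,-1,0,0,0,0,0,0]

```text
clock: 8.35
eef_pos: [511.3, -250.9, 132.3]
tool_rot: [[-0.981, -0.196, 0.006], [-0.196, 0.981, -0.003], [-0.005, -0.004, -1.0]]
contact_force: [-0.8, 0.3, -0.9]
opening: 48.4
```

```bash
python3 go.py 509 -249.5 120 191.3
```

```text
t 8.35 pos [ 511.3 -250.9  132.3] open 48.4 F [-0.8  0.3 -0.9]
now-frame shift units [0.07 0.06 0.41]
target-frame shift units [0.07 0.06 0.41]
turn units [-0.05  0.07 -0.  ] j6 -2.27
```

Call:
send_rows:
  targets: [-1,0.07,0.06,0.12,-0.05,0.07,0,-1,0,0,0.12,0,0,0,-1,0,0,0.12,0,0,0,-1,0,0,0.1,0,0,0,-1,0,0,0,0,0,0,-1,0,0,0,0,0,0]

```text
clock: 8.95
eef_pos: [509.9, -250.1, 118.7]
tool_rot: [[-0.981, -0.196, 0.002], [-0.196, 0.981, -0.001], [-0.002, -0.002, -1.0]]
contact_force: [-0.2, 0.7, 0.8]
opening: 48.1
```

```bash
python3 go.py 509 -249.5 120 191.3
```

```text
t 8.95 pos [ 509.9 -250.1  118.7] open 48.1 F [-0.2  0.7  0.8]
now-frame shift units [ 0.02  0.02 -0.04]
target-frame shift units [ 0.02  0.02 -0.04]
turn units [-0.03  0.03 -0.  ] j6 -2.27
```

Its weight is now on the plate, so I'm opening the jaws and retreating up.

Call:
send_rows:
  targets: [-0.1,0,0,0,0,0,0,0.2,0,0,0,0,0,0,0.5,0,0,0,0,0,0,0.7,0,0,0,0,0,0,0.7,0,0,0,0,0,0,0.7,0,0,0,0,0,0,0.7,0,0,-0.3,0,0,0,0.7,0,0,-0.6,0,0,0,0.7,0,0,-1,0,0,0,0.7,0,0,-1,0,0,0,0.7,0,0,-1,0,0,0,1,0,0,-0.5,0,0,0,1,0,0,0,0,0,0]

```text
clock: 10.25
eef_pos: [509.6, -249.9, 259.5]
tool_rot: [[-0.981, -0.196, 0.004], [-0.196, 0.981, -0.002], [-0.003, -0.003, -1.0]]
contact_force: [-0.7, -0.2, 0.5]
opening: 85.4
```

```bash
python3 go.py 520 142 130 190.9
python3 - <<'E'
from cell import *
import cv2,numpy as np
w=read_camera("wrist")["pixels"][:,:,::-1];s=read_camera("scene")["pixels"][:,:,::-1];t=read_camera("top")["pixels"][:,:,::-1]
cv2.imwrite("pics/w2.png",w)
a=cv2.resize(s[160:310,40:190],(420,420),interpolation=cv2.INTER_CUBIC)
b=cv2.resize(w,(380,285))
o=np.zeros((420,800,3),np.uint8);o[:,:420]=a;o[:285,420:]=b
cv2.imwrite("pics/p2.png",o)
E
```

```text
t 10.25 pos [ 509.6 -249.9  259.5] open 85.4 F [-0.7 -0.2  0.5]
now-frame shift units [-2.88 12.75  4.29]
target-frame shift units [-2.81 12.76  4.32]
turn units [-0.04  0.05  0.1 ] j6 -2.27
```

View pics/p2.png

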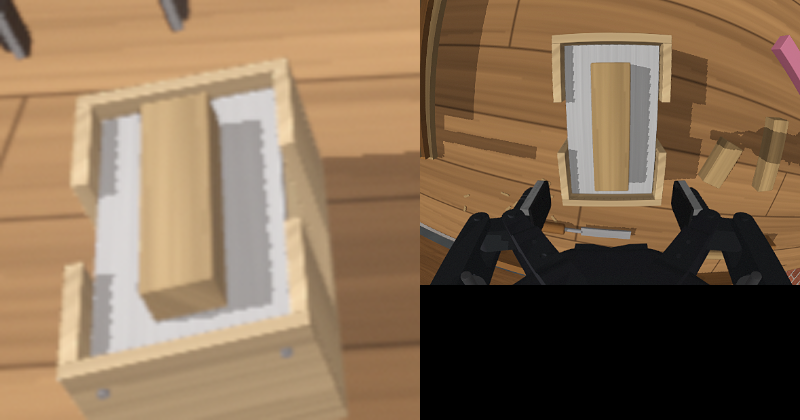

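Blank 1 lies flat and looks centred. Moving over b2.

Call:
send_rows:
  targets: [1,-0.21,0.98,0.1,0,0,0,1,-0.21,0.98,0.1,0,0,0,1,-0.21,0.98,0.1,0,0,0,1,-0.21,0.98,0.1,0,0,0,1,-0.21,0.98,0.1,0,0,0,1,-0.21,0.98,0.1,0,0,0,1,-0.21,0.98,0.1,0,0,0,1,-0.21,0.98,0.3,0,0,0,1,-0.21,0.98,0.5,0,0,0,1,-0.21,0.98,0.5,0,0,0,1,-0.21,0.98,0.5,0,0,0,1,-0.21,0.98,0.5,0,0,0,1,-0.21,0.9,0.5,0,0,0,1,0,0,0,0,0,0,1,0,0,0,0,0,0]

```text
clock: 11.9
eef_pos: [492.3, 153.9, 118.2]
tool_rot: [[-0.98, -0.193, -0.049], [-0.193, 0.981, 0.001], [0.048, 0.011, -0.999]]
contact_force: [0.2, -0.6, 0.4]
opening: 85.7
```

```bash
python3 go.py 520 142 55 190.9;python3 - <<'E'
from cell import *
import cv2,pickle
c=read_camera("top");pickle.dump(c,open("d1.pkl","wb"))
a=c["pixels"][105:245,340:470,::-1]
cv2.imwrite("pics/t2.png",cv2.resize(a,None,fx=4,fy=4,interpolation=cv2.INTER_CUBIC))
E
```

```text
t 11.9 pos [492.3 153.9 118.2] open 85.7 F [ 0.2 -0.6  0.4]
now-frame shift units [-0.93 -0.59  2.06]
target-frame shift units [-0.83 -0.57  2.11]
turn units [ 0.16 -0.69  0.05] j6 -1.53
```

View pics/t2.png

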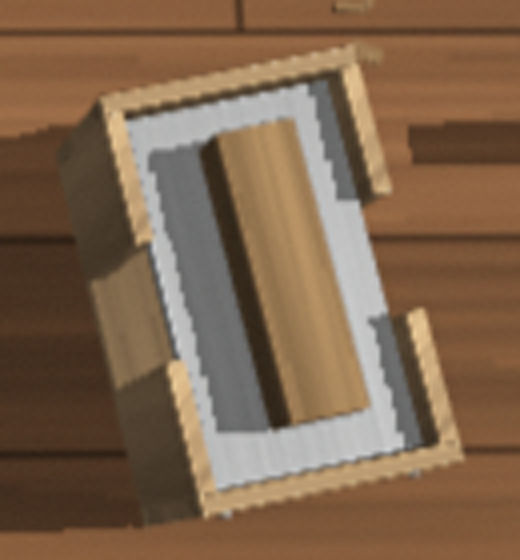

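Run:
```python
import pickle,numpy as np
from h import *
c=pickle.load(open("d1.pkl","rb"))
for k,q,z in(("blank1",[(217,137),(295,119),(369,407),(290,425)],148),("well",[(102,100),(355,45),(463,455),(205,515)],125)):
    q=np.array(q,float)/4+[340,105]-[.3,.3]
    m,a,s=fit(unproj(c,q,z),0,0);print(k,m.round(1),np.degrees(a).round(1)%180,s)
```

```text
blank1 [ 506.3 -249.3] 11.199999999999989 [np.float64(48.6), np.float64(176.3), np.float64(48.1), np.float64(175.7)]
well [ 508.  -250.9] 11.300000000000011 [np.float64(161.5), np.float64(258.1), np.float64(160.3), np.float64(258.1)]
```

Call:
send_rows:
  targets: [1,-0.45,-0.3,0.3,0.16,-0.69,0.05,1,-0.4,-0.27,0.6,0,0,0,1,0,0,0.6,0,0,0,1,0,0,0.5,0,0,0,1,0,0,0,0,0,0]

```text
clock: 12.45
eef_pos: [522.9, 135.7, 57.9]
tool_rot: [[-0.983, -0.183, 0.005], [-0.183, 0.983, -0.001], [-0.005, -0.002, -1.0]]
contact_force: [-0.9, 1.2, -0.9]
opening: 85.4
```

```bash
python3 go.py 520 142 8 190.9;python3 - <<'E'
from cell import *
import cv2
cv2.imwrite("pics/w3.png",cv2.resize(read_camera("wrist")["pixels"][:,:,::-1],(420,315)))
E
```

```text
t 12.45 pos [522.9 135.7  57.9] open 85.4 F [-0.9  1.2 -0.9]
now-frame shift units [0.06 0.23 1.66]
target-frame shift units [0.05 0.22 1.66]
turn units [-0.03  0.07 -0.09] j6 -1.54
```

View pics/w3.png

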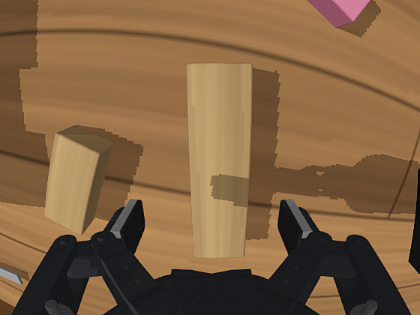

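Blank 1 is within 2 mm of the well centre at the same yaw (11.2° against 11.3°). The wrist view shows b2 (190–250) between the jaws (138 and 285), and the offcut clear of the fingers. Descending and gripping.

Call:
send_rows:
  targets: [1,0.05,0.22,0.5,-0.03,0.07,-0.09,1,0,0,0.5,0,0,0,1,0,0,0.4,0,0,0,1,0,0,0.2,0,0,0,1,0,0,0,0,0,0,-1,0,0,0,0,0,0,-1,0,0,0,0,0,0,-1,0,0,0,0,0,0,-1,0,0,0,0,0,0,-1,0,0,0,0,0,0,-1,0,0,0,0,0,0,-1,0,0,0,0,0,0]

```text
clock: 13.7
eef_pos: [533.3, 136.5, 23.6]
tool_rot: [[-0.981, -0.192, 0.023], [-0.193, 0.981, -0.007], [-0.021, -0.012, -1.0]]
contact_force: [-0.9, 1.0, -0.3]
opening: -0.0
```

```bash
python3 go.py 520 142 230 190.9
```

```text
t 13.7 pos [533.3 136.5  23.6] open -0.0 F [-0.9  1.  -0.3]
now-frame shift units [ 0.25  0.18 -6.89]
target-frame shift units [ 0.4   0.26 -6.88]
turn units [-0.17  0.3   0.05] j6 -1.54
```

Closed on nothing at z=23.6: the descent fell short. Raising a little and looking.

Call:
send_rows:
  targets: [-1,0,0,-0.5,0,0,0,-1,0,0,-0.8,0,0,0,-1,0,0,-0.8,0,0,0,-1,0,0,0,0,0,0]

```text
clock: 14.1
eef_pos: [531.3, 137.8, 90.6]
tool_rot: [[-0.981, -0.192, 0.022], [-0.192, 0.981, -0.006], [-0.021, -0.01, -1.0]]
contact_force: [0.3, -0.4, 0.5]
opening: -0.2
```

```bash
python3 go.py 520 142 80 190.9;python3 - <<'E'
from cell import *
import cv2,numpy as np,pickle
w=read_camera("wrist")["pixels"][:,:,::-1];s=read_camera("scene");t=read_camera("top");pickle.dump((s,t),open("d2.pkl","wb"))
o=np.zeros((600,800,3),np.uint8)
o[:300,:400]=cv2.resize(w,(400,300))
o[:300,400:]=cv2.resize(s["pixels"][170:320,220:420,::-1],(400,300),interpolation=cv2.INTER_CUBIC)
o[300:,:400]=cv2.resize(t["pixels"][130:230,180:313,::-1],(400,300),interpolation=cv2.INTER_CUBIC)
cv2.imwrite("pics/p3.png",o)
E
```

```text
t 14.1 pos [531.3 137.8  90.6] open -0.2 F [ 0.3 -0.4  0.5]
now-frame shift units [0.35 0.21 0.34]
target-frame shift units [0.34 0.21 0.35]
turn units [-0.15  0.3   0.05] j6 -1.54
```

View pics/p3.png

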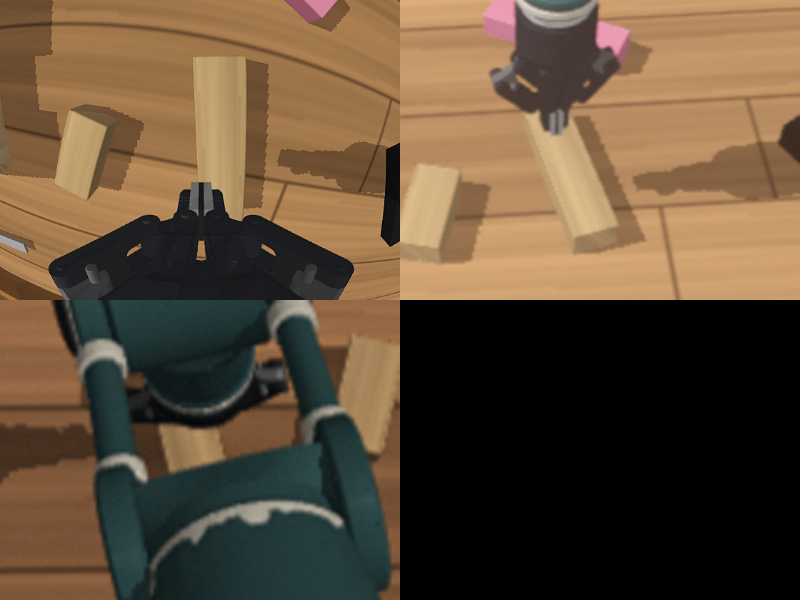

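The fingers are shut above the blank, and it seems to have shifted a few mm. Opening, then re-measuring it in the scene view.

Call:
send_rows:
  targets: [1,0,0,-0.7,-0.15,0.3,0.05,1,0,0,-0.7,0,0,0,1,0,0,-0.5,0,0,0,1,0,0,0,0,0,0,1,0,0,0,0,0,0,1,0,0,0,0,0,0]

```text
clock: 14.85
eef_pos: [521.2, 136.5, 135.8]
tool_rot: [[-0.982, -0.19, -0.024], [-0.19, 0.982, -0.004], [0.024, 0.0, -1.0]]
contact_force: [0.3, -0.2, -0.5]
opening: 84.9
```

```bash
python3 go.py 520 142 80 190.9;python3 - <<'E'
from cell import *
import cv2,numpy as np,pickle
wc=read_camera("wrist");s=read_camera("scene");w=wc["pixels"][:,:,::-1];pickle.dump((s,wc),open("d3.pkl","wb"))
print(wc["fov_y"],wc["cx"],wc["cy"])
o=np.zeros((600,800,3),np.uint8)
o[:300,:400]=cv2.resize(w,(400,300))
o[:300,400:]=cv2.resize(s["pixels"][210:300,265:385,::-1],(400,300),interpolation=cv2.INTER_CUBIC)
o[300:,:400]=cv2.resize(w[20:320,150:550],(400,300))
cv2.imwrite("pics/p4.png",o)
E
```

```text
t 14.85 pos [521.2 136.5 135.8] open 84.9 F [ 0.3 -0.2 -0.5]
now-frame shift units [-0.04  0.19  1.86]
target-frame shift units [0.01 0.19 1.86]
turn units [ 0.   -0.35  0.01] j6 -1.55
65.70646984690485 281.27928637824095 208.38975151199082
```

View pics/p4.png

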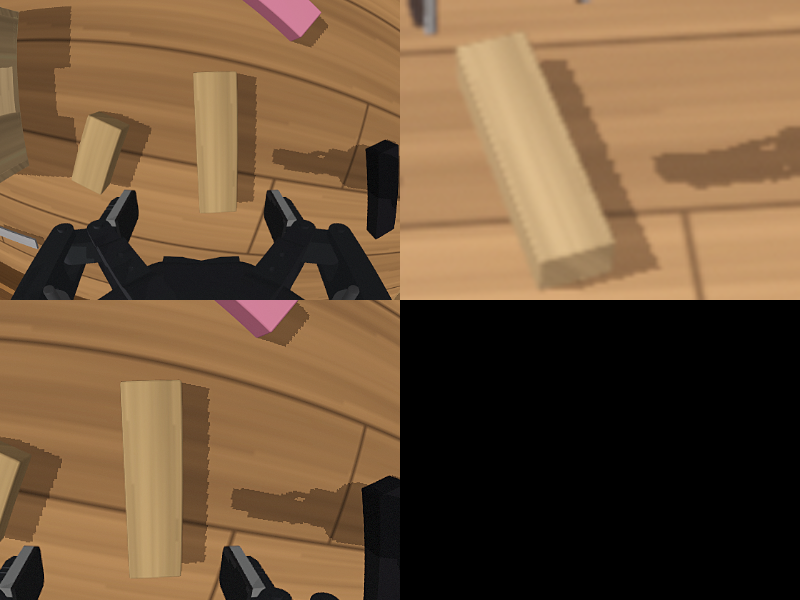

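```bash
cat >> h.py <<'E'
def unfish(c,uv,z):
    f=c["pixels"].shape[0]/2/np.tan(np.radians(c["fov_y"])/2);W=c["world_to_cam"]
    d=np.atleast_2d(uv)-[c["cx"],c["cy"]];r=np.hypot(*d.T);t=r/f
    v=np.c_[np.sin(t)*d[:,0]/r,-np.sin(t)*d[:,1]/r,-np.cos(t)]@W[:3,:3]
    o=-W[:3,:3].T@W[:3,3];return o+v*((z-o[2])/v[:,2])[:,None]
E
python3 - <<'E'
import pickle,numpy as np
from h import *
s,w=pickle.load(open("d3.pkl","rb"))
q=np.array([(57,48),(125,33),(213,244),(140,263)],float)/3.333+[265,210]-[.3,.3]
m,a,l=fit(unproj(s,q,36),0,0);print("scene",m.round(1),np.degrees(a).round(1)%180,l)
q=np.array([(271,101),(331,100),(331,295),(280,297)],float)
P=unfish(w,q,36);m,a,l=fit(P,0,0);print("wrist",m.round(1),np.degrees(a).round(1)%180,l)
E
```

```text
scene [520.6 155.7] 12.8 [np.float64(49.0), np.float64(178.4), np.float64(47.5), np.float64(179.1)]
wrist [518.8 155.9] 13.2 [np.float64(48.6), np.float64(178.4), np.float64(48.9), np.float64(178.4)]
```

Both views agree that b2 is now at (519.5, 155.8), yaw 13°. I'll regrasp, checking the pose before closing.

Call:
send_rows:
  targets: [1,-0.03,0.33,0,0,-0.35,-0.5,1,-0.03,0.31,0.5,0,0,0,1,0,0,0.8,0,0,0,1,0,0,0.8,0,0,0,1,0,0,0.6,0,0,0,1,0,0,0,0,0,0]

```text
clock: 15.55
eef_pos: [516.9, 159.4, 50.6]
tool_rot: [[-0.972, -0.233, 0.003], [-0.233, 0.972, 0.003], [-0.004, 0.002, -1.0]]
contact_force: [-0.0, -0.5, -0.1]
opening: 85.1
```

```bash
python3 go.py 519.5 155.8 55 193.1
```

```text
t 15.55 pos [516.9 159.4  50.6] open 85.1 F [-0.  -0.5 -0.1]
now-frame shift units [-0.06 -0.14 -0.15]
target-frame shift units [-0.06 -0.14 -0.15]
turn units [0.03 0.06 0.09] j6 -1.56
```

Call:
send_rows:
  targets: [1,-0.06,-0.12,0.4,0.03,0.06,0.09,1,0,0,0.4,0,0,0,1,0,0,0.4,0,0,0,1,0,0,0.2,0,0,0,1,0,0,0,0,0,0,1,0,0,0,0,0,0]

```text
clock: 16.15
eef_pos: [520.9, 157.2, 6.9]
tool_rot: [[-0.974, -0.228, 0.003], [-0.228, 0.974, 0.001], [-0.003, 0.0, -1.0]]
contact_force: [0.4, -0.0, 0.5]
opening: 85.3
```

```bash
python3 go.py 519.5 155.8 7.5 193.1
```

```text
t 16.15 pos [520.9 157.2   6.9] open 85.3 F [ 0.4 -0.   0.5]
now-frame shift units [ 0.06 -0.04 -0.02]
target-frame shift units [ 0.06 -0.04 -0.02]
turn units [0.   0.04 0.03] j6 -1.55
```

On pose, no contact. Closing.

Call:
send_rows:
  targets: [0.6,0,0,0,0,0,0,0.3,0,0,0,0,0,0,-1,0,0,0,0,0,0,-1,0,0,0,0,0,0,-1,0,0,0,0,0,0,-1,0,0,0,0,0,0,-1,0,0,0,0,0,0,-1,0,0,0,0,0,0]
  newtons: 40

```text
clock: 16.95
eef_pos: [522.1, 157.3, 8.5]
tool_rot: [[-0.974, -0.228, 0.006], [-0.228, 0.974, 0.001], [-0.006, 0.0, -1.0]]
contact_force: [0.0, 0.6, -1.2]
opening: 48.2
```

```bash
python3 go.py 520 142 230 193.1
```

```text
t 16.95 pos [522.1 157.3   8.5] open 48.2 F [ 0.   0.6 -1.2]
now-frame shift units [ 0.14 -0.48 -7.38]
target-frame shift units [ 0.18 -0.48 -7.38]
turn units [0.   0.08 0.02] j6 -1.55
```

Call:
send_rows:
  targets: [-1,0,0,-0.4,0,0,0,-1,0,0,-0.8,0,0,0,-1,0,0,-1,0,0,0,-1,0,0,-1,0,0,0,-1,0,0,-1,0,0,0,-1,0,0,-1,0,0,0,-1,0,0,-1,0,0,0,-1,0,0,-0.8,0,0,0,-1,0,0,-0.3,0,0,0,-1,0,0,0,0,0,0]

```text
clock: 17.95
eef_pos: [517.3, 156.4, 239.3]
tool_rot: [[-0.974, -0.228, 0.001], [-0.228, 0.974, 0.001], [-0.001, 0.0, -1.0]]
contact_force: [-0.1, -0.4, -3.4]
opening: 48.2
```

```bash
python3 go.py 509.4 -249 225 191.2
```

```text
t 17.95 pos [517.3 156.4 239.3] open 48.2 F [-0.1 -0.4 -3.4]
now-frame shift units [  3.34 -13.1    0.47]
target-frame shift units [  2.88 -13.2    0.48]
turn units [0.01 0.01 0.5 ] j6 -1.55
```

Call:
send_rows:
  targets: [-1,0.1,-0.4,0.03,0,0,0.25,-1,0.2,-0.8,0.03,0,0,0.25,-1,0.21,-0.95,0.03,0,0,0,-1,0.21,-0.95,0.03,0,0,0,-1,0.21,-0.95,0.03,0,0,0,-1,0.21,-0.95,0.03,0,0,0,-1,0.21,-0.95,0.03,0,0,0,-1,0.21,-0.95,0.03,0,0,0,-1,0.21,-0.95,0.03,0,0,0,-1,0.21,-0.95,0.03,0,0,0,-1,0.21,-0.95,0.03,0,0,0,-1,0.21,-0.95,0.03,0,0,0,-1,0.21,-0.95,0.03,0,0,0,-1,0.21,-0.8,0.03,0,0,0,-1,0,-0.4,0,0,0,0,-1,0,0,0,0,0,0,-1,0,0,0,0,0,0]

```text
clock: 19.65
eef_pos: [480.7, -259.0, 189.0]
tool_rot: [[-0.982, -0.18, -0.058], [-0.181, 0.983, 0.011], [0.055, 0.021, -0.998]]
contact_force: [-0.0, 1.0, -2.3]
opening: 48.3
```

```bash
python3 go.py 509.4 -249 170 191.2
```

```text
t 19.65 pos [ 480.7 -259.   189. ] open 48.3 F [-0.   1.  -2.3]
now-frame shift units [-1.03  0.14  0.58]
target-frame shift units [-1.    0.14  0.63]
turn units [ 0.31 -0.78 -0.2 ] j6 -2.27
```

Call:
send_rows:
  targets: [-1,-0.3,0.04,-0.15,0.31,-0.78,-0.2,-1,-0.35,0.04,0,0,0,0,-1,-0.35,0.04,0,0,0,0,-1,0,0,0,0,0,0,-1,0,0,0,0,0,0]

```text
clock: 20.15
eef_pos: [511.3, -244.2, 191.3]
tool_rot: [[-0.98, -0.198, -0.003], [-0.198, 0.98, 0.003], [0.003, 0.004, -1.0]]
contact_force: [-0.0, -0.2, -3.2]
opening: 48.5
```

```bash
python3 go.py 509.4 -249 170 191.2
```

```text
t 20.15 pos [ 511.3 -244.2  191.3] open 48.5 F [-0.  -0.2 -3.2]
now-frame shift units [ 0.09 -0.15  0.71]
target-frame shift units [ 0.09 -0.15  0.71]
turn units [ 0.05 -0.04  0.06] j6 -2.26
```

Call:
send_rows:
  targets: [-1,0.09,-0.15,0.2,0.05,-0.04,0.06,-1,0,0,0.3,0,0,0,-1,0,0,0,0,0,0,-1,0,0,0,0,0,0]

```text
clock: 20.55
eef_pos: [509.0, -249.1, 174.1]
tool_rot: [[-0.981, -0.194, -0.002], [-0.194, 0.981, 0.0], [0.002, 0.001, -1.0]]
contact_force: [0.3, 0.6, -2.2]
opening: 48.5
```

```bash
python3 go.py 509.4 -249 156 191.2
```

```text
t 20.55 pos [ 509.  -249.1  174.1] open 48.5 F [ 0.3  0.6 -2.2]
now-frame shift units [-0.01  0.    0.6 ]
target-frame shift units [-0.01  0.    0.6 ]
turn units [ 0.01 -0.03  0.  ] j6 -2.27
```

Call:
send_rows:
  targets: [-1,0,0,0.15,0,0,0,-1,0,0,0.15,0,0,0,-1,0,0,0.12,0,0,0,-1,0,0,0.12,0,0,0,-1,0,0,0,0,0,0]

```text
clock: 21.05
eef_pos: [508.4, -249.4, 156.3]
tool_rot: [[-0.981, -0.193, -0.003], [-0.193, 0.981, 0.001], [0.002, 0.001, -1.0]]
contact_force: [0.3, 0.5, -2.6]
opening: 48.1
```

```bash
python3 go.py 509.4 -249 140 191.2
```

```text
t 21.05 pos [ 508.4 -249.4  156.3] open 48.1 F [ 0.3  0.5 -2.6]
now-frame shift units [-0.04  0.01  0.54]
target-frame shift units [-0.04  0.01  0.54]
turn units [ 0.02 -0.03 -0.01] j6 -2.27
```

Call:
send_rows:
  targets: [-1,-0.03,0,0.12,0,-0.03,0,-1,0,0,0.12,0,0,0,-1,0,0,0.12,0,0,0,-1,0,0,0.12,0,0,0,-1,0,0,0.12,0,0,0,-1,0,0,0.12,0,0,0,-1,0,0,0,0,0,0,-1,0,0,0,0,0,0]

```text
clock: 21.85
eef_pos: [509.8, -249.5, 133.7]
tool_rot: [[-0.981, -0.194, 0.001], [-0.194, 0.981, 0.001], [-0.001, 0.0, -1.0]]
contact_force: [-1.4, 0.6, -0.7]
opening: 48.2
```

```bash
python3 go.py 509.4 -249 128 191.2
```

```text
t 21.85 pos [ 509.8 -249.5  133.7] open 48.2 F [-1.4  0.6 -0.7]
now-frame shift units [0.01 0.02 0.19]
target-frame shift units [0.01 0.02 0.19]
turn units [ 0.01  0.01 -0.01] j6 -2.27
```

Call:
send_rows:
  targets: [-1,0,0,0.12,0,0,0,-1,0,0,0.12,0,0,0,-1,0,0,0,0,0,0,-1,0,0,0,0,0,0]

```text
clock: 22.25
eef_pos: [510.1, -249.6, 126.5]
tool_rot: [[-0.981, -0.194, 0.001], [-0.194, 0.981, 0.0], [-0.001, 0.0, -1.0]]
contact_force: [-0.9, 0.6, -0.7]
opening: 48.2
```

```bash
python3 go.py 509.4 -249 128 191.2
```

```text
t 22.25 pos [ 510.1 -249.6  126.5] open 48.2 F [-0.9  0.6 -0.7]
now-frame shift units [ 0.02  0.02 -0.05]
target-frame shift units [ 0.02  0.02 -0.05]
turn units [ 0.    0.02 -0.01] j6 -2.27
```

Call:
send_rows:
  targets: [-1,0,0,0.08,0,0,0,-1,0,0,0,0,0,0,-0.1,0,0,0,0,0,0,0.2,0,0,0,0,0,0,0.5,0,0,0,0,0,0,0.7,0,0,0,0,0,0,0.7,0,0,0,0,0,0,0.7,0,0,0,0,0,0,0.7,0,0,-0.3,0,0,0,0.7,0,0,-0.6,0,0,0,0.7,0,0,-1,0,0,0,0.7,0,0,-1,0,0,0,0.7,0,0,-1,0,0,0,1,0,0,-0.5,0,0,0,1,0,0.5,0,0,0,0,1,0,1,0,0,0,0,1,0,1,0,0,0,0,1,0,1,0,0,0,0,1,0,1,0,0,0,0,1,0,1,0,0,0,0]

```text
clock: 24.25
eef_pos: [475.3, -81.4, 262.6]
tool_rot: [[-0.982, -0.187, 0.003], [-0.187, 0.982, 0.001], [-0.003, 0.0, -1.0]]
contact_force: [0.6, 0.0, -0.3]
opening: 85.1
```

Call:
send_rows:
  targets: [1,0,1,0,0,0,0,1,0,1,0,0,0,0,1,0,1,0,0,0,0,1,0,0.5,0,0,0,0,1,0,0,0,0,0,0,1,0,0,0,0,0,0]

```text
clock: 24.85
eef_pos: [446.3, 33.5, 257.1]
tool_rot: [[-0.981, -0.194, -0.006], [-0.194, 0.981, 0.004], [0.005, 0.005, -1.0]]
contact_force: [0.7, 0.6, 0.0]
opening: 85.3
```

```bash
python3 go.py 509.4 -249 128 191.2;python3 - <<'E'
from cell import *
import cv2,numpy as np,pickle
s=read_camera("scene");t=read_camera("top");pickle.dump((s,t),open("d4.pkl","wb"))
o=np.zeros((520,800,3),np.uint8)
o[:,:400]=cv2.resize(t["pixels"][112:242,355:455,::-1],(400,520),interpolation=cv2.INTER_CUBIC)
o[:,400:]=cv2.resize(s["pixels"][175:305,55:155,::-1],(400,520),interpolation=cv2.INTER_CUBIC)
cv2.imwrite("pics/end.png",o)
E
```

```text
t 24.85 pos [446.3  33.5 257.1] open 85.3 F [0.7 0.6 0. ]
now-frame shift units [-0.26 -9.67  4.25]
target-frame shift units [-0.24 -9.65  4.3 ]
turn units [ 0.08 -0.07 -0.  ] j6 -1.75
```

View pics/end.png

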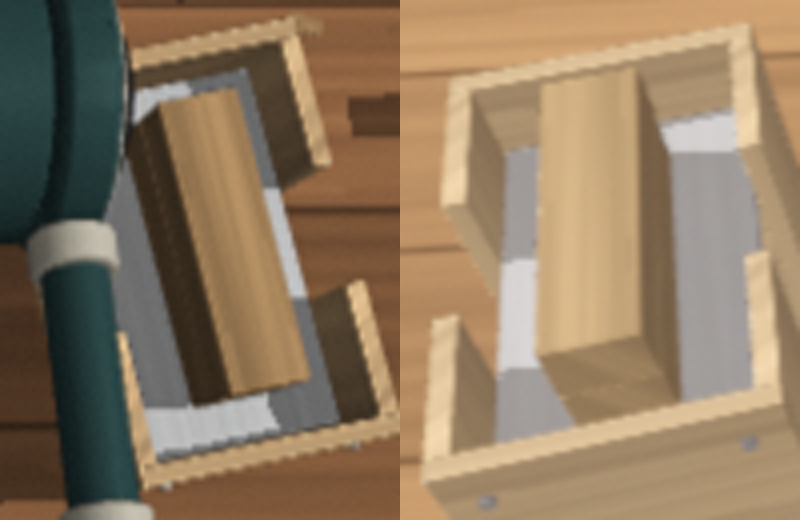

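Run:
```python
import pickle,numpy as np
from h import *
s,t=pickle.load(open("d4.pkl","rb"))
for n,c,q,o in(("top",t,[(159,107),(236,88),(310,379),(232,398)],(355,112)),("scene",s,[(139,82),(236,68),(239,336),(137,357)],(55,175))):
  for z in (150,158):
    q_=np.array(q,float)/4+o-np.array([.3,.3]);m,a,l=fit(unproj(c,q_,z),0,0)
    print(n,z,m.round(1),np.degrees(a).round(1)%180,l)
```

```text
top 150 [ 506.5 -249.5] 11.0 [np.float64(48.1), np.float64(177.7), np.float64(47.6), np.float64(177.1)]
top 158 [ 504.8 -246.4] 11.0 [np.float64(47.7), np.float64(176.2), np.float64(47.2), np.float64(175.6)]
scene 150 [ 509.4 -249.5] 11.6 [np.float64(50.1), np.float64(179.3), np.float64(46.1), np.float64(182.3)]
scene 158 [ 516.3 -245.6] 11.6 [np.float64(49.5), np.float64(177.2), np.float64(45.6), np.float64(180.2)]
```

```bash
python3 -c "
from cell import *
print(get_state()['dq'].round(3));print(sign_off())"
```

```text
[-0.017  0.005 -0.014 -0.004 -0.001 -0.002]
the job is handed in; nothing more can be done
None
```

Both full-length blanks are stacked flat on the sprung plate and released, and the job was handed in at about 25 s of the 64 s allowed. The arm is clear of everything.

- **Last check:** the stack's top centre is at about (507, -249.5) mm, against a plate centre measured at about (507, -250). Its yaw is 11.0° in the top view and 11.6° in the scene view, against 11.3° for the plate. The two views agree to about 3 mm, with the stack's top about 148–150 mm above the bench. That means the plate has sunk about 62–64 mm, within the expected 48–69 mm for two blanks.
- **Missed grasp:** my first grasp of the second blank closed on nothing. It pushed that blank about 14 mm along the bench. I measured it again, regrasped it and placed it.
- **Offcut:** the arm never gripped or approached it on purpose. It looked in place in the views along the way, but I did not re-measure it at the end.

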